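# Put the tape measure away in the bench drawer

## Task

Put the tape measure away in the small drawer unit on the bench: gently draw the drawer out by its tab handle until you feel it come up against its stop, without forcing it further, then stand the tape measure upright in the drawer's front compartment and push the drawer fully shut. Leave everything else on the bench where it lies.

Things in the scene. Friction and masses are not known exactly. Their poses are not given: they have to be found in the camera images.
- unit: Grey steel drawer unit fixed to the bench, one drawer, 260 wide (y), 260 deep (x), its front facing the robot's right, more or less (yaw about 1.3 to 1.8). Origin: under the middle of the carcass's front edge; x points into the unit (the drawer comes out along -x), z up. A shelf board lies on top and overhangs the front; on it three small bins at x 135 to 245 mm, tops 212 mm above the bench.
- shelf_edge (a point): Middle of the lower front edge of the plywood shelf board on the unit, 146 mm above the bench and at x = -65 mm in the unit's frame; axes as the unit's. The board is 300 wide, 16 thick, and its overhang covers the handle of the shut drawer: the gripper must come in tilted, under this edge.
- drawer (a joint): How far the drawer is out (m): 0 shut, growing as it is pulled. It moves stiffly (about 4 N), stays where it is left and starts up to 20 mm ajar. It meets its stop somewhere between 140 and 185 mm, different each time and not shown. Drawer front: 254 wide, 15 thick, 52 to 135 mm above the bench, outer face at x = -15 mm in the unit's frame when shut.
- handle (a point): Grip point on the drawer's handle: a plain upright steel tab, 12 mm thick (along the unit's y), 30 mm tall, standing 40 mm out from the drawer front. The point lies 32 mm out from the front, at mid height (100 mm above the bench, 46 mm under the shelf board). Axes parallel to the unit's; it moves with the drawer.
- compartment (a point): Centre of the floor of the drawer's front compartment, on its upper side, 57 mm above the bench, 52 mm behind the inside of the drawer front; axes as the unit's; moves with the drawer. The compartment is 105 long (x), 212 wide (y). Above this floor the side walls rise 68 mm, the drawer front 78 mm, the divider behind 50 mm. With the drawer at its stop the shelf board covers its rear part.
- buffer (a joint): How far the rubber stop buffer hidden in the unit is squeezed by the drawer (m): 0 until the drawer meets its stop, then growing with the pull (about 1.5 N per mm); it bottoms at 14 mm.
- tape: Tape measure: black case with a round top, 56 long (its x), 30 thick (its y, flat parallel sides), 58 tall, standing upright on its flat base; a grey disc with a steel hub on each side, small steel hook at its +x end. Origin: centre of its underside. About 0.2 kg. It stands on the robot's right, either nearer to or farther from the robot than the jar.
- jar: Clear plastic screw jar with a steel lid, 64 mm across, 75 mm tall, standing beside the tape measure, some 120 to 200 mm nearer or farther. Origin: centre of its underside. A bystander, which must stay where it lies, give or take a few centimetres.
- spanner: Steel spanner, 170 mm long, lying flat in front of the drawer unit, under the path of the drawer. Origin: middle of its underside. A bystander, which must stay where it lies, give or take a few centimetres.
- screwdriver: Screwdriver with black handle, 190 mm long, lying beyond the spanner, past the drawer's far side. Origin: middle of its underside. A bystander, which must stay where it lies, give or take a few centimetres.
- roll: Grey roll of tape lying flat, 96 mm across, 25 mm high, on the robot's side of the drawer's path. Origin: centre of its underside. A bystander, which must stay where it lies, give or take a few centimetres.
- socket: Steel socket, 28 mm across, 38 mm tall, standing near the bench's far right. Origin: centre of its underside. A bystander, which must stay where it lies, give or take a few centimetres.
Mind the look-alikes: they are no part of the job. Leave any blue, purple or red look-alike of the tape alone.

How it is judged:
On the way, in this order (a step that is already met when the one before it is completed fails the run):
1. the drawer has been drawn out against its stop (buffer squeezed by more than 1 mm) (value of joint buffer above 0.001 m), for 0.2 s.
2. the tape measure stands released and upright in the front compartment of the open drawer (x of tape in the frame of compartment between -0.05 and 0.05 m and y of tape in the frame of compartment between -0.105 and 0.105 m and z of tape in the frame of compartment between -0.006 and 0.008 m and angle between tape's own z axis and vertical below 0.25 rad and contact force between the fingers and tape below 0.1 N and value of joint drawer above 0.08 m), for 0.2 s.
At the end, for the whole second after the job is handed in: The drawer is shut to within 4 mm, and the tape measure stands at rest and released in its front compartment, upright within 0.25 rad, its base on the compartment floor (x of tape in the frame of compartment between -0.05 and 0.05 m and y of tape in the frame of compartment between -0.105 and 0.105 m and z of tape in the frame of compartment between -0.006 and 0.008 m and angle between tape's own z axis and vertical below 0.25 rad and contact force between the fingers and tape below 0.1 N and value of joint drawer below 0.004 m and linear speed of tape below 0.02 m/s); the robot touches nothing.
It fails at once if the drawer is forced against its stop (buffer squeezed by more than 11 mm) (value of joint buffer above 0.011 m).
It fails at once if a bystander (jar, spanner, screwdriver, roll or socket) is moved by more than 50 mm (distance of any of jar, spanner, screwdriver, roll, socket from where it was at the start of the episode above 0.05 m).
It also fails if it takes over 72 s, if anything falls off the work surface, if the arm or the gripper's body presses on something with over 40 N, if the wrist force passes 120 N, or if a joint passes its speed limit or range.

## Robot

A 6-joint arm with a two-finger parallel gripper is mounted at the origin on the work surface. World frame = base frame: x ahead of the robot, y to its left, z up, the work surface at z = 0. Lengths are in m, angles in rad, forces in N, time in s.
With the tool pointing down it reaches from about 0.35 to 1 m from the base axis. Payload 7.1 kg.
Tool frame: the origin (TCP) lies between the finger pads; the fingertips stand 22 mm ahead of it and the grasp point (between the pads) lies 3 mm ahead of it; x points along the fingers, y is the direction in which the jaws open and shut, and the axes are right-handed (so a half turn about x gives the same grasp; the last joint's range is limited). The gripper opens to 85 mm and grips with 20 to 120 N. Pads are 22 mm wide; open, the fingers measure 114 mm over their backs; the gripper's body (76 mm by 85 mm) begins 54 mm behind the grasp point. The pads swing forward as they close: fully open they stand 13 mm farther back than shut.
Start: joints at [1.174, 0.423, 1.63, -0, 1.089, -0.019], TCP at [0.231, 0.581, 0.253] pointing down, gripper open.
Joint ranges: [-3, 3], [-0.9, 2.11], [0.09, 2.58], [-1.31, 4.45], [0.11, 2.69], [-2.54, 2.54]. Speed limits (rad/s): [2.39, 2.39, 3.01, 3.14, 3.14, 3.14].

## Interface

Orientations are given as a rotation vector (axis times angle).
In Python, from rig import manip gives the robot as it stands. The module is installed in compiled form; this text tells all that it offers. Calls block until the motion is done:
- manip.move_to(position, orientation): joint-space move of the TCP to a pose.
- manip.servo_line(position, orientation=None, rate=0.15): straight line of the TCP; orientation=None keeps the orientation; rate is the mean speed in m/s.
- manip.set_joints(angles): joint-space move.
- manip.command_gripper(opening, f_grip=None): finger opening in m; f_grip is the grip in N (None keeps the last); returns when the fingers have stopped.
- manip.hold(seconds).
- manip.solve_ik(position, orientation): joint angles nearest the present ones, or None.
- manip.camera(name): name is "side" or "top"; returns a dict with "image" (384x512x3 uint8, red, green, blue), "fx", "fy", "cx", "cy" (pixels), "cam_to_world" (4x4, takes a point from camera to world coordinates). Camera axes: x right, y down, z forward; pixel columns grow to the right and rows downward; lengths in m; the calibration is good to about 2 mm. A picture is of the moment at which its call begins. There is no depth.
A pose or a line that the arm cannot do raises manip.IKError and nothing moves.
- manip.sign_off(): hands the job in, once; it reports no verdict.
Readings, each from a call of its own:
- manip.get_time(): time.
- manip.get_joint_positions(): joint angles.
- manip.get_joint_vel(): joint speeds.
- manip.get_tau(): joint torques, N m.
- manip.get_position(): TCP position.
- manip.get_ee_rot(): TCP orientation.
- manip.get_contact_force(): force on the tool from outside, world axes, zero at the start.
- manip.get_torque(): the same for the moment, N m.
- manip.get_width(): finger opening in m.
Only numpy, scipy, OpenCV 4.12 (cv2) and the standard library are available. Lean on these libraries where they do the work, as an engineer would, in place of code of your own. Each camera call takes 0.05 s, during which the arm holds its last target. There are 200 camera calls.

## Working session

There is one attempt and no reset: what is moved stays moved. The work goes in short steps, each a Python script; the robot and the scene stay as the last script left them, time stands still between calls to the robot, and variables do not carry over. Pictures are saved under pics/ and viewed, about 8 in all and at most 12, crops included, and the job is handed in when it is done.

```bash
mkdir -p pics
cat > h.py <<'E'
import numpy as np, cv2
from rig import manip
def snap(n,fn):
    c=manip.camera(n); np.savez('pics/'+fn+'.npz',**c)
    cv2.imwrite('pics/'+fn+'.png',cv2.resize(c['image'][:,:,::-1],None,fx=1.5,fy=1.5,interpolation=cv2.INTER_CUBIC)); return c
def ray(c,u,v):
    T=np.array(c['cam_to_world']);d=T[:3,:3]@[(u-c['cx'])/c['fx'],(v-c['cy'])/c['fy'],1.];return T[:3,3],d/np.linalg.norm(d)
def onz(c,u,v,z):
    o,d=ray(c,u,v);return o+d*(z-o[2])/d[2]
def proj(c,p):
    T=np.array(c['cam_to_world']);q=T[:3,:3].T@(np.array(p)-T[:3,3]);return np.array([c['fx']*q[0]/q[2]+c['cx'],c['fy']*q[1]/q[2]+c['cy']])
def load(fn): return dict(np.load('pics/'+fn+'.npz'))
E
python3 - <<'E'
from h import *
for n in('top','side'):
    c=snap(n,n+'0'); print(n,c['fx'],c['fy'],c['cx'],c['cy'],np.round(c['cam_to_world'],3).tolist())
print(manip.get_ee_rot(),manip.get_width(),manip.get_time())
E
```

```text
top 378.5128784145201 378.5128784145201 256.134372463435 195.6381383330554 [[-0.002, -0.985, 0.17, 0.441], [-1.0, 0.0, -0.009, 0.004], [0.009, -0.17, -0.985, 0.929], [0.0, 0.0, 0.0, 1.0]]
side 449.2315641823629 449.2315641823629 259.8122053978289 189.712541325383 [[0.999, -0.036, 0.037, 0.536], [-0.051, -0.67, 0.74, -0.884], [-0.002, -0.741, -0.671, 0.899], [0.0, 0.0, 0.0, 1.0]]
[ 0.2953131   1.55068655 -0.2974363 ] 0.0851960988797829 0.1
```

View pics/top0.png

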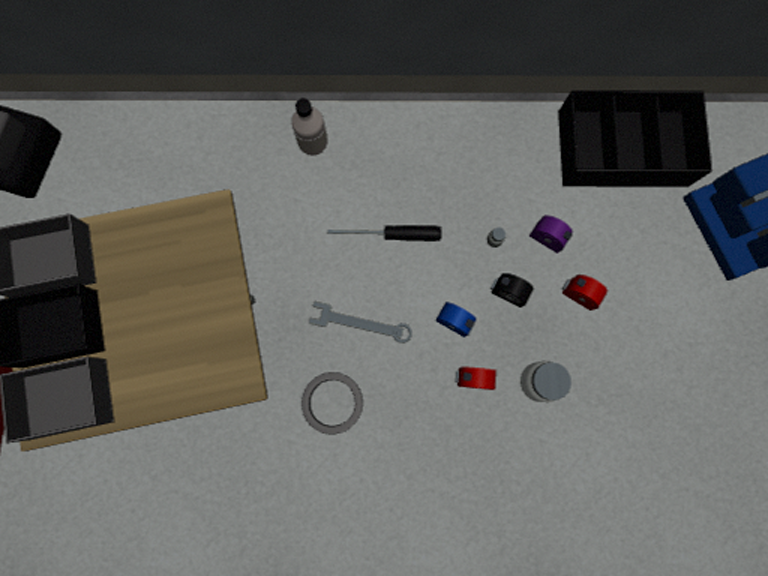

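View pics/side0.png

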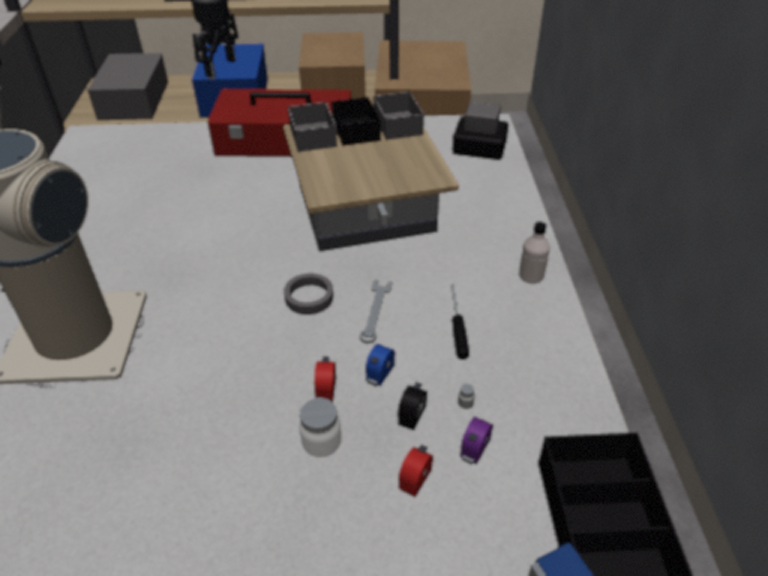

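The top view shows the shelf's front edge running (231,190) to (267,401) and the handle tip peeping out at (252,300). The side view shows the handle at (382,210).

Tape candidates in the top view:
- black (513,289)
- blue (457,319)
- red (478,378)
- red (585,290)
- purple (552,232)

I choose the black one. The other black things are the screwdriver handle (412,233) and the tray. The jar is at (548,381).

```bash
cat > m.py <<'E'
from h import *
t=load('top0');s=load('side0')
I=t['image'].astype(int);hsv=cv2.cvtColor(t['image'],cv2.COLOR_RGB2HSV)
wood=((hsv[...,0]<25)&(hsv[...,1]>70)&(hsv[...,2]>60)).astype(np.uint8);wood[:,200:]=0
pts=[]
for v in range(135,262,3):
    u=np.where(wood[v])[0]
    if len(u):pts.append(onz(t,u.max()+.5,v,.162)[:2])
pts=np.array(pts,np.float32)
vx,vy,x0,y0=cv2.fitLine(pts,cv2.DIST_HUBER,0,.01,.01).ravel()
e=np.array([vx,vy]);e*=np.sign(e[0]) # along +x world = -unit y
n=np.array([-e[1],e[0]]); yaw=np.arctan2(n[1],n[0])
ys,xs=np.where(wood); P=np.array([onz(t,u,v,.162)[:2] for u,v in zip(xs,ys)])
near=P[(P-[x0,y0])@n<.03]@e
c0=np.array([x0,y0]); sm=(np.percentile(near,.3)+np.percentile(near,99.7))/2
mid=c0+e*(sm-c0@e)
O=mid+n*.065
print('yaw',yaw,'width',np.ptp(near),'mid',mid,'O',O)
for c,b,nm in((t,(320,175,365,210),'top'),(s,(260,255,290,290),'side')):
    u0,v0,u1,v1=b;m=np.zeros(c['image'].shape[:2],np.uint8)
    m[v0:v1,u0:u1]=(c['image'][v0:v1,u0:u1].max(2)<62)
    cn=max(cv2.findContours(m,0,1)[0],key=cv2.contourArea);mm=cv2.moments(cn)
    uc,vc=mm['m10']/mm['m00'],mm['m01']/mm['m00'];print(nm,uc,vc,cv2.minAreaRect(cn),onz(c,uc,vc,.03))
# handle outer tip, top edge (z .115) from top view
print('tip',onz(t,254/1.5,300/1.5,.115),'unit x',(onz(t,254/1.5,300/1.5,.115)[:2]-O)@n)
def crop(c,u,v,r):return cv2.resize(c['image'][v-r:v+r,u-r:u+r,::-1],(380,380),interpolation=cv2.INTER_CUBIC)
a=np.hstack([crop(t,342,193,22),crop(s,275,270,22)]);cv2.imwrite('pics/crop1.png',a)
b=np.hstack([crop(s,250,140,45),crop(t,165,200,22)]);cv2.imwrite('pics/crop2.png',np.clip(b*1.6,0,255))
E
python3 m.py
```

```text
yaw 1.7777485 width 0.29812711942787173 mid [0.57827604 0.18407571] O [0.56491997 0.24768872]
top 341.54745838956364 192.52541610436344 ((341.0000305175781, 192.0), (25.043960571289062, 16.994115829467773), 26.56505012512207) [ 0.60389615 -0.21065089  0.03      ]
side 274.12152777777777 270.8953373015873 ((273.9482727050781, 270.8793029785156), (15.041322708129883, 26.925823211669922), 21.801406860351562) [ 0.60311842 -0.21733295  0.03      ]
tip [0.57215352 0.18541715 0.115     ] unit x -0.06242914154494949[ WARN:0@2.193] global loadsave.cpp:1063 imwrite_ Unsupported depth image for selected encoder is fallbacked to CV_8U.
```

View pics/crop1.png

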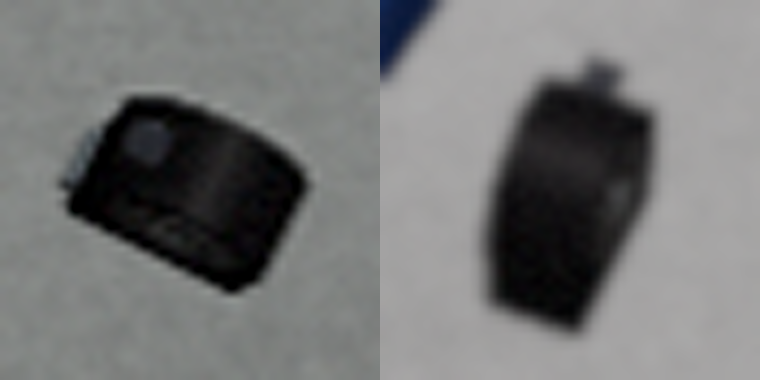

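View pics/crop2.png

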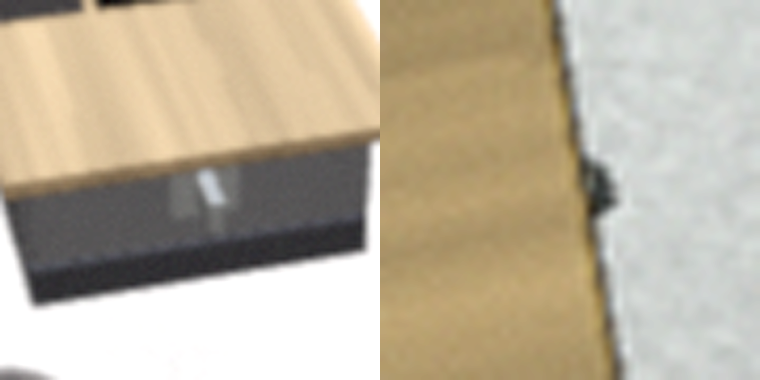

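Crop 1 confirms the choice: a black case, steel hook at its upper-left end in the top view, base edge (75,210) to (240,292). In crop 2 the tab's lit top face ends at (216,205) and its outer face runs down to about (219,236). Next I solve for the handle and tape poses and check reach.

```bash
cat >> h.py <<'E'
from scipy.spatial.transform import Rotation as Ro
YAW=1.7777;O=np.array([.5649,.2477]);N=np.array([np.cos(YAW),np.sin(YAW)]);W=np.array([-N[1],N[0]])
def U(x,y,z): return np.r_[O+N*x+W*y,z]
def ori(h,tilt,flip=1):  # approach: horizontal dir h, pointing down by tilt
    a=np.r_[np.array(h)*np.cos(tilt),-np.sin(tilt)]; j=flip*np.array([-h[1],h[0],0]); return Ro.from_matrix(np.c_[a,j,np.cross(a,j)]).as_rotvec()
def tcp(p,r,off=.003): return np.array(p)-Ro.from_rotvec(r).apply([off,0,0])
def unit(p): d=np.array(p)[:2]-O; return np.array([d@N,d@W])
E
python3 - <<'E'
from h import *
t=load('top0');s=load('side0')
for z,u,v in((.115,256.1,143.5),(.085,256.9,150.9)): print('side tip',z,unit(onz(s,u,v,z)))
for z in(.115,.085): print('top tip',z,unit(onz(t,170,200,z)))
a=onz(t,328.7,195.3,0)[:2];b=onz(t,347.8,204.8,0)[:2];d=a-b;L=np.hypot(*d);d/=L
c=(a+b)/2+15*.001*np.array([d[1],-d[0]]);print('tape L',L,'yaw',np.arctan2(d[1],d[0]),'c',c)
c3=np.r_[c,.03]
print('proj centre',proj(t,c3),'mask 341.5,192.5;',proj(s,c3),'mask 274.1,270.9')
for z in(.0,.058):
  for sx,sy in((1,1),(1,-1),(-1,-1),(-1,1)):
    p=np.r_[c+d*.028*sx+np.array([-d[1],d[0]])*.015*sy,z];print(z,sx,sy,proj(t,p).round(1),((proj(t,p)-[320,171])/.1158).round(),((proj(s,p)-[253,248])/.1158+[380,0]).round())
q0=manip.get_joint_positions()
for tl in(15,25,35):
  for f in(1,-1):
    r=ori(N,np.radians(tl),f)
    print(tl,f,[None if (q:=manip.solve_ik(tcp(U(x,0,z),r),r)) is None else np.round(q,2).tolist() for x,z in((-.15,.1),(-.05,.1),(-.24,.1))])
print(manip.get_time())
E
```

```text
side tip 0.115 [-0.06573306 -0.00023189]
side tip 0.085 [-0.06267342 -0.00323976]
top tip 0.115 [-0.06386     0.00599384]
top tip 0.085 [-5.83555981e-02 -8.19799253e-05]
tape L 0.05252592384139379 yaw 1.0966219318075023 c [ 0.60364406 -0.21561888]
proj centre [343.60165273 192.62732595] mask 341.5,192.5; [274.28602794 270.31315864] mask 274.1,270.9
0.0 1 1 [328.1 195. ] [ 70. 207.] [552. 169.]
0.0 1 -1 [333.2 184.5] [114. 117.] [648. 203.]
0.0 -1 -1 [353.4 194.5] [289. 203.] [572. 352.]
0.0 -1 1 [348.4 205.1] [246. 295.] [474. 315.]
0.058 1 1 [332.9 190.7] [112. 171.] [555.  39.]
0.058 1 -1 [338.3 179.6] [158.  74.] [655.  74.]
0.058 -1 -1 [359.9 190.3] [345. 166.] [577. 223.]
0.058 -1 1 [354.6 201.5] [299. 263.] [474. 186.]
15 1 [[-0.27, 0.99, 1.57, 1.04, 1.6, 2.08], [-0.13, 0.97, 1.66, 1.16, 1.5, 2.06], [-0.38, 1.03, 1.46, 0.95, 1.69, 2.11]]
15 -1 [[-0.27, 0.99, 1.57, 1.04, 1.6, -1.06], [-0.13, 0.97, 1.66, 1.16, 1.5, -1.08], [-0.38, 1.03, 1.46, 0.95, 1.69, -1.03]]
25 1 [[-0.24, 0.91, 1.61, 0.96, 1.46, 2.13], [-0.1, 0.88, 1.69, 1.08, 1.36, 2.12], [-0.36, 0.95, 1.5, 0.87, 1.56, 2.14]]
25 -1 [[-0.24, 0.91, 1.61, 0.96, 1.46, -1.01], [-0.1, 0.88, 1.69, 1.08, 1.36, -1.02], [-0.36, 0.95, 1.5, 0.87, 1.56, -1.0]]
35 1 [[-0.21, 0.83, 1.64, 0.88, 1.32, 2.19], [-0.06, 0.81, 1.72, 1.0, 1.22, 2.2], [-0.33, 0.87, 1.54, 0.79, 1.42, 2.19]]
35 -1 [[-0.21, 0.83, 1.64, 0.88, 1.32, -0.95], [-0.06, 0.81, 1.72, 1.0, 1.22, -0.94], [-0.33, 0.87, 1.54, 0.79, 1.42, -0.95]]
0.1
```

Run:
```python
from h import *
q=np.array(manip.get_joint_positions())
manip.set_joints([q[0],.1,1.63,0,1.4,q[5]])
manip.set_joints([-.35,.1,1.63,0,1.4,-.5]); print(manip.get_position(),manip.get_time())
manip.command_gripper(.05,50)
r=ori(N,np.radians(25),-1); a=Ro.from_rotvec(r).apply([1,0,0])
g=tcp(U(-.0555,-.0005,.1),r)
manip.move_to(g-a*.15,r); print(manip.get_time())
manip.servo_line(g-a*.05,rate=.12)
print(manip.get_position(),g-a*.05,manip.get_contact_force(),manip.get_time())
c=snap('side','side1');k=c['image'][80:220,170:340,::-1]
cv2.imwrite('pics/c3.png',np.clip(cv2.resize(k,None,fx=4.5,fy=4.2,interpolation=cv2.INTER_CUBIC).astype(float)*1.4,0,255).astype(np.uint8))
```

```text
[ 0.49836175 -0.16847368  0.44030787] 3.5333
5.3667
[0.5871014  0.14615835 0.122565  ] [0.58665845 0.14647661 0.12239877] [0.49684821 0.58436498 0.56740736] 6.35
```

View pics/c3.png

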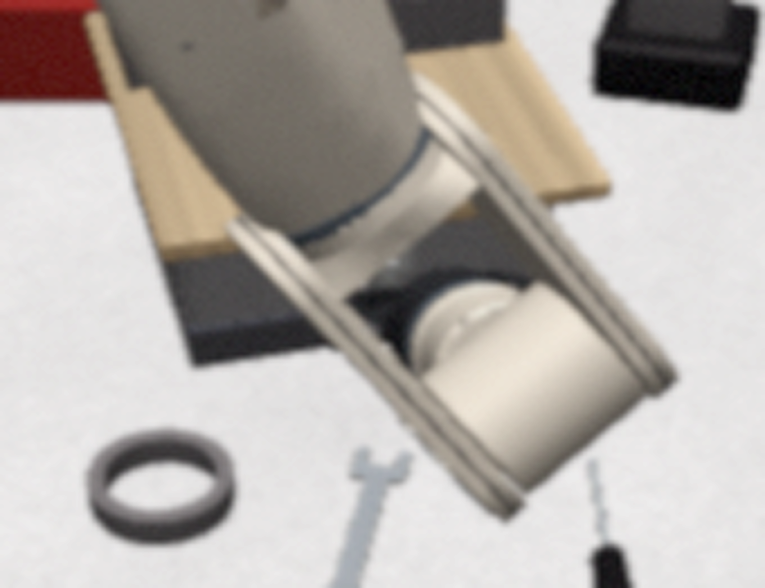

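The wrist hides the handle in the side view, but the approach is clear and the contact force is near zero. I'll go in, grip and pull, watching the force.

Run:
```python
from h import *
r=ori(N,np.radians(25),-1)
g=tcp(U(-.0555,-.0005,.1),r)
manip.servo_line(g,r,rate=.08); print('in',np.round(manip.get_contact_force(),1))
manip.command_gripper(.0,50); w=manip.get_width();print('w',w,np.round(manip.get_contact_force(),1),manip.get_time())
if .008<w<.018:
    p=np.array(manip.get_position());n3=np.r_[N,0]
    F=lambda:float(np.array(manip.get_contact_force())@n3)
    f0=F();base=[]
    for s in(.03,.06,.09):
        manip.servo_line(p-n3*s,r,rate=.08);base.append(F());print(s,round(base[-1],2),round(manip.get_time(),2),unit(manip.get_position()),manip.get_width())
    print('f0',f0)
```

```text
in [-0.6  0.3  0.2]
w 0.011318422538403799 [ 6.2 -0.6 -0.1] 7.6
0.03 -4.17 8.13 [-0.08932803 -0.00176199] 0.01077370673456836
0.06 -3.49 8.66 [-0.11901606 -0.00176232] 0.010890679491875345
0.09 -3.73 9.18 [-0.14895529 -0.00176775] 0.011101535247943226
f0 -1.8648878644032303
```

The force sign is unexpected (about -4 N), so I'll check that the drawer came along.

Run:
```python
from h import *
print(manip.get_contact_force(),np.array(manip.get_contact_force())@np.r_[N,0])
c=snap('top','top1');k=c['image'][100:300,100:330,::-1]
cv2.imwrite('pics/c4.png',np.clip(cv2.resize(k,None,fx=3,fy=3,interpolation=cv2.INTER_CUBIC).astype(float)*1.5,0,255).astype(np.uint8))
```

```text
[ 2.60686404 -3.26088538  0.10732712] -3.726865839094948
```

View pics/c4.png

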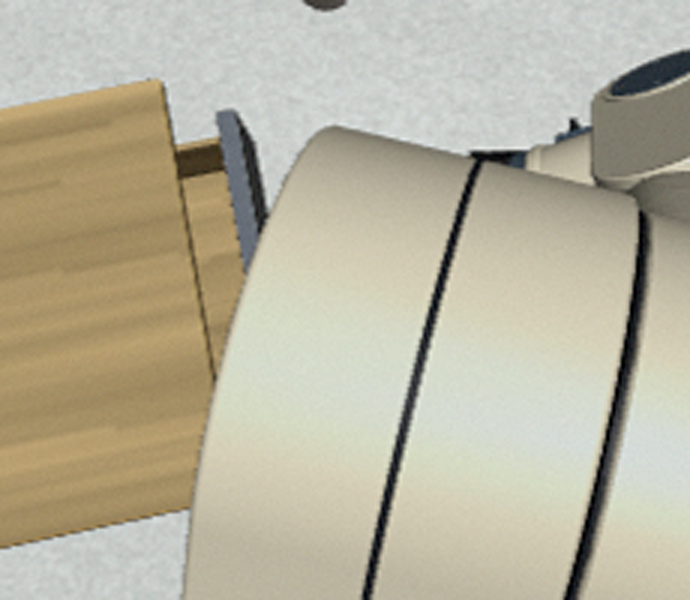

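The drawer front has come out well past the shelf edge (230,200), so the grip holds. The -4 N at rest is friction after the slight overshoot. I'll advance in small steps and watch the slope.

Run:
```python
from h import *
r=np.array(manip.get_ee_rot());n3=np.r_[N,0]
p=np.array(manip.get_position())
F=lambda:float(np.mean([np.array(manip.get_contact_force())@n3 for _ in range(3)]))
manip.servo_line(p-n3*.034,r,rate=.08);print(F())
s=.034;L=[]
while s<.095:
    s+=.002;manip.servo_line(p-n3*s,r,rate=.02);manip.hold(.05);f=F();L.append(f)
    print(round(s,3),round(f,2),unit(manip.get_position()).round(4)[0],round(manip.get_time(),2))
    b=np.median(L[:-1]) if len(L)>3 else L[0]
    if f-b>7.5 or f>9: break
```

```text
-3.810673647391979
0.036 1.83 -0.1844 10.11
0.038 3.93 -0.1865 10.41
0.04 3.03 -0.1887 10.71
0.042 2.71 -0.1909 11.01
0.044 2.01 -0.1929 11.31
0.046 2.1 -0.1949 11.61
0.048 1.4 -0.1969 11.91
0.05 1.88 -0.1989 12.21
0.052 2.49 -0.2009 12.51
0.054 1.08 -0.2029 12.81
0.056 1.94 -0.2049 13.11
0.058 2.21 -0.2069 13.41
0.06 2.51 -0.2089 13.71
0.062 1.8 -0.2109 14.01
0.064 1.32 -0.2129 14.31
0.066 2.05 -0.2149 14.61
0.068 2.17 -0.2169 14.91
0.07 1.72 -0.2189 15.21
0.072 1.87 -0.2209 15.51
0.074 2.3 -0.2229 15.81
0.076 1.95 -0.2249 16.11
0.078 1.96 -0.2269 16.41
0.08 1.36 -0.2289 16.71
0.082 2.35 -0.2309 17.01
0.084 3.22 -0.2328 17.31
0.086 4.99 -0.2345 17.61
0.088 6.17 -0.2362 17.91
0.09 8.72 -0.2377 18.21
0.092 10.98 -0.2393 18.51
```

The buffer's onset was near x=-0.2315 and it's now squeezed about 6 mm, which puts the stop at d≈0.18. I'll hold briefly, back off, release and go above the tape.

Run:
```python
from h import *
r=np.array(manip.get_ee_rot());n3=np.r_[N,0];a=Ro.from_rotvec(r).apply([1,0,0])
manip.hold(.3);p=np.array(manip.get_position())
manip.servo_line(p+n3*.005,r,rate=.05)
print('rel x',unit(manip.get_position()),np.array(manip.get_contact_force())@n3)
manip.command_gripper(.06)
p=np.array(manip.get_position());manip.servo_line(p-a*.06,r,rate=.12)
manip.servo_line(p-a*.06+[0,0,.12],r,rate=.2)
ty=1.0966;best=None
for f in(1,-1):
    j=np.array([-np.sin(ty),np.cos(ty),0])*f;ax=np.array([0,0,-1.]);rr=Ro.from_matrix(np.c_[ax,j,np.cross(ax,j)]).as_rotvec()
    q=manip.solve_ik([.6036,-.2156,.16],rr); print(f,q)
    if q is not None and (best is None or abs(q[5])<abs(best[0][5])): best=(q,rr)
manip.move_to([.6036,-.2156,.15],best[1]);np.save('rt.npy',best[1])
print(manip.get_time(),manip.get_position())
s=snap('side','side2');t=snap('top','top2')
k=np.hstack([cv2.resize(s['image'][190:330,190:350,::-1],(480,420)),cv2.resize(t['image'][110:290,100:220,::-1],(280,420))])
cv2.imwrite('pics/c5.png',np.clip(k.astype(float)*1.3,0,255).astype(np.uint8))
```

```text
rel x [-0.23354692 -0.00176594] 7.295721525026263
1 None
-1 [-3.61633191e-01  5.57178927e-01  1.65241802e+00 -4.44089210e-16
  9.31995703e-01  1.12563136e-01]
21.9333 [ 0.60294    -0.21499006  0.14876049]
```

View pics/c5.png

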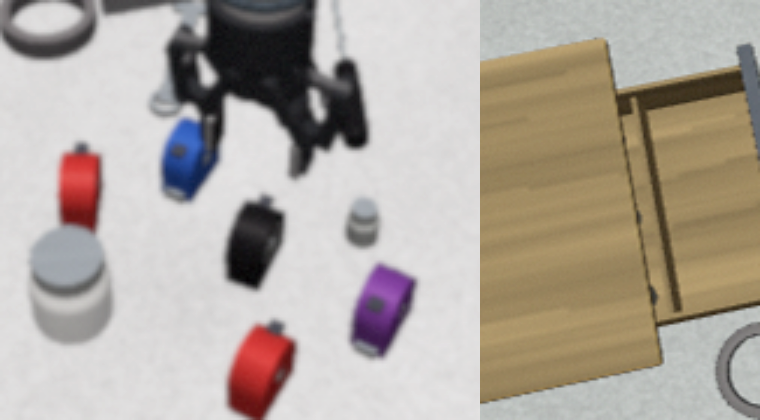

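The side view shows the open jaws above the black tape (255,240). The top view shows the drawer open with the divider visible at (640,100) to (678,310). Grasp it.

Run:
```python
from h import *
t=load('top2')
print('divider x',unit(onz(t,173.5,174.3,.107)),'blue',onz(load('top0'),457/1.5,319/1.5,.04),'dropped front top', unit(onz(t,100+(742-480)*120/280,110+50*180/420,.135)))
rt=np.load('rt.npy')
manip.servo_line([.6036,-.2156,.038],rt,rate=.1);print(manip.get_contact_force())
manip.command_gripper(0,40);print('w',manip.get_width())
manip.servo_line([.6036,-.2156,.26],rt,rate=.2);print('w',manip.get_width(),manip.get_contact_force(),manip.get_time())
best=None
for tl in(N,-N):
  for f in(1,-1):
    j=np.array([-tl[1],tl[0],0])*f;ax=np.array([0,0,-1.]);rr=Ro.from_matrix(np.c_[ax,j,np.cross(ax,j)]).as_rotvec()
    q=manip.solve_ik(U(-.135,0,.26),rr)
    if q is not None: print(f,np.round(q,2))
    if q is not None and (best is None or abs(q[5])<abs(best[0][5])): best=(q,rr)
np.save('rp.npy',best[1])
manip.move_to(U(-.135,0,.26),best[1]);print(manip.get_position(),manip.get_time())
s=snap('side','side3')
cv2.imwrite('pics/c6.png',np.clip(cv2.resize(s['image'][50:230,160:340,::-1],(600,600)).astype(float)*1.3,0,255).astype(np.uint8))
```

```text
divider x [-0.0797869  -0.05104562] blue [ 0.55365679 -0.11881069  0.04      ] dropped front top [-0.18379554 -0.12094996]
[ 0.66249554  0.94244525 -0.29387826]
w 0.029564941847197573
w 0.029770880220834912 [ 0.59125725  0.67124437 -1.71180601] 24.9333
-1 [ 0.17  0.38  1.67 -0.    1.08 -0.03]
1 [ 0.17  0.38  1.67 -0.    1.08 -0.03]
[0.5929107  0.11464936 0.25986403] 26.1917
```

View pics/c6.png

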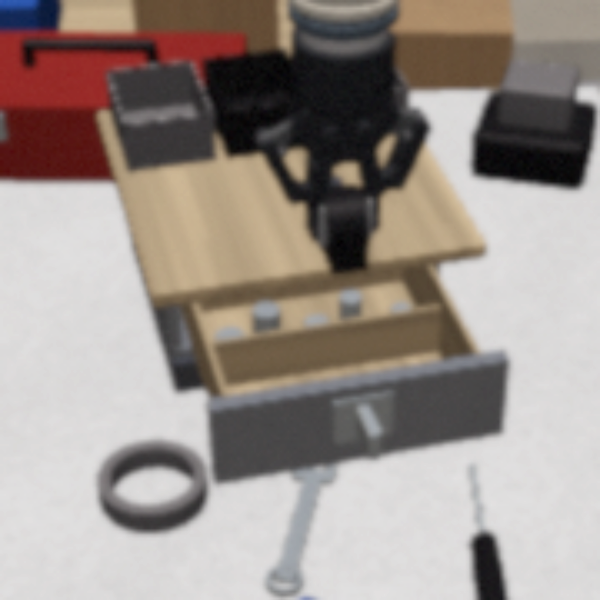

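The tape is held upright above the front compartment, which spans (220,390) to (450,350) between divider and front. Lower, release and look.

Run:
```python
from h import *
rp=np.load('rp.npy')
manip.servo_line(U(-.135,0,.112),rp,rate=.12);f0=np.array(manip.get_contact_force())
for z in np.arange(.104,.0915,-.002):
    manip.servo_line(U(-.135,0,z),rp,rate=.03);df=np.array(manip.get_contact_force())-f0;print(round(z,3),df.round(1))
    if df[2]>2.5: break
manip.hold(.1);manip.command_gripper(.06);manip.hold(.3)
print('w',manip.get_width(),manip.get_contact_force(),manip.get_time())
manip.servo_line(U(-.135,0,.26),rp,rate=.2)
manip.servo_line(U(-.30,0,.26),rp,rate=.25)
print(manip.get_time())
s=snap('side','side4');t=snap('top','top4')
k=np.hstack([cv2.resize(s['image'][80:230,160:310,::-1],(400,400)),cv2.resize(t['image'][120:270,110:260,::-1],(400,400))])
cv2.imwrite('pics/c7.png',np.clip(k.astype(float)*1.4,0,255).astype(np.uint8))
```

```text
0.104 [-1.  -1.  -0.8]
0.102 [-1.2 -1.8 -0.8]
0.1 [-1.  -1.2 -1.6]
0.098 [-0.7 -0.5 -2.4]
0.096 [-1.7 -1.1 -1.2]
0.094 [-5.4 -2.1 14.5]
w 0.06000897237887842 [ 0.1935447  -0.21657561 -0.22595031] 30.0917
31.8833
```

View pics/c7.png

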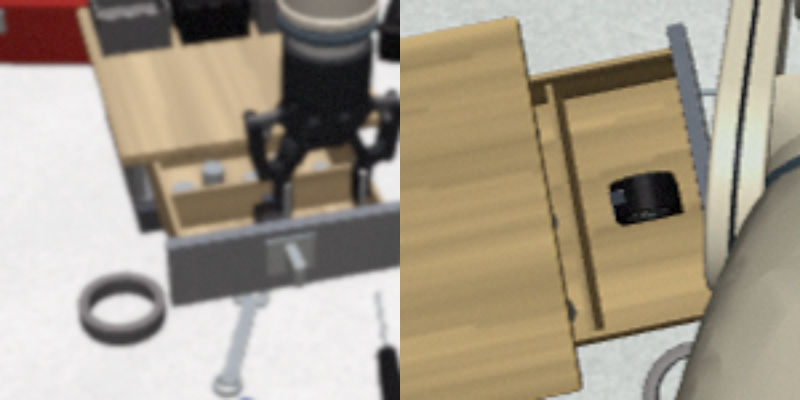

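The tape stands upright in the compartment at (647,197) in the right half of the picture, touched by nothing. Next I push the drawer shut with closed fingertips on the tab's end, guarding the force.

Run:
```python
from h import *
r=ori(N,np.radians(20),-1);n3=np.r_[N,0]
T=lambda x,z=.09: tcp(U(x,-.0005,z),r,.022)
manip.command_gripper(0,40)
manip.move_to(T(-.31,.22),r)
manip.servo_line(T(-.31),r,rate=.12);print(manip.get_contact_force(),manip.get_time())
F=lambda:float(np.array(manip.get_contact_force())@n3)
f0=F()
manip.servo_line(T(-.225),r,rate=.05);print('F',F()-f0,manip.get_time())
manip.servo_line(T(-.085),r,rate=.06);print('F',F()-f0,manip.get_time())
x=-.085
while x<-.045:
    x+=.002;manip.servo_line(T(x),r,rate=.03);f=F()-f0
    tip=unit(np.array(manip.get_position())+.022*Ro.from_rotvec(r).apply([1,0,0]))
    print(round(x,3),tip.round(4),round(f,1),np.array(manip.get_contact_force()).round(1))
    if f<-14: break
print(manip.get_time())
```

```text
[0.38114263 0.27217384 0.02360235] 34.65
F -3.973311841310379 36.5
F -2.8191455722099223 38.9833
-0.083 [-0.083  -0.0005] -2.7 [-0.1 -2.5 -0.1]
-0.081 [-0.0809 -0.0005] -2.7 [ 0.4 -2.5 -0.7]
-0.079 [-0.0789 -0.0005] -1.7 [-0.1 -1.6  0.9]
-0.077 [-0.0768 -0.0005] -2.1 [ 0.5 -1.9  1. ]
-0.075 [-0.0749 -0.0005] -1.2 [ 0.2 -1.   0.7]
-0.073 [-0.0729 -0.0005] -2.2 [-0.6 -2.2 -0. ]
-0.071 [-0.0709 -0.0005] -1.2 [-0.5 -1.1  1.1]
-0.069 [-0.0689 -0.0005] -3.1 [ 0.4 -2.9 -0.4]
-0.067 [-0.0669 -0.0005] -2.1 [ 0.6 -1.8 -0.1]
-0.065 [-0.0649 -0.0005] -2.0 [ 0.4 -1.7 -0.3]
-0.063 [-0.0629 -0.0005] -3.2 [-0.1 -3.   0.7]
-0.061 [-0.0608 -0.0005] -2.5 [-0.1 -2.4 -0.3]
-0.059 [-0.0589 -0.0005] -2.3 [ 0.3 -2.1 -0.3]
-0.057 [-0.0569 -0.0005] -1.0 [-0.9 -1.  -0.4]
-0.055 [-0.0563 -0.0006] -13.4 [ -0.4 -13.6   2.1]
-0.053 [-0.056  -0.0007] -26.2 [ -1.3 -26.9   4.2]
42.9833
```

There's a hard stop at tip x≈-0.056, where the shut drawer's tab end should be (-0.055). Withdraw and check.

Run:
```python
from h import *
r=ori(N,np.radians(20),-1)
T=lambda x,z=.09: tcp(U(x,-.0005,z),r,.022)
manip.servo_line(T(-.2,.12),r,rate=.12)
manip.servo_line(T(-.25,.25),r,rate=.2)
manip.set_joints([-.9,.1,1.63,0,1.4,-.5])
print(manip.get_contact_force(),manip.get_time())
s=snap('side','side5');t=snap('top','top5')
k=np.hstack([cv2.resize(s['image'][95:185,205:295,::-1],(380,380),interpolation=2),cv2.resize(t['image'][178:222,143:187,::-1],(380,380),interpolation=2)])
k=np.vstack([np.clip(k.astype(float)*1.6,0,255).astype(np.uint8)[:, :],cv2.resize(s['image'][150:330,130:490,::-1],(760,220))])
cv2.imwrite('pics/c8.png',k)
```

```text
[-0.04496474 -0.77252121  0.09550489] 47.1
```

View pics/c8.png

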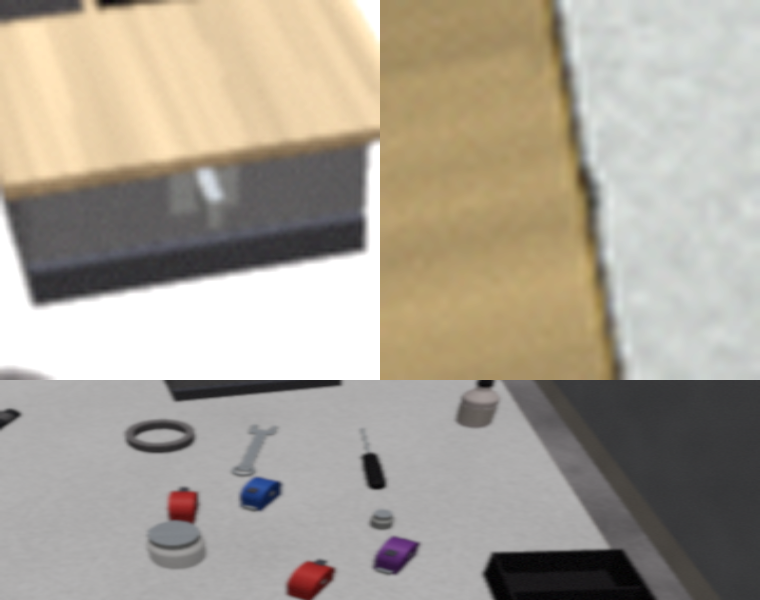

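The check picture shows the drawer shut: its front is flush under the shelf, and the tab end has gone back to the shelf edge at (596,195). All bystanders lie where they were. Hand in.

```bash
python3 -c "
from h import *
manip.sign_off();print(manip.get_time())"
```

```text
the job is handed in; nothing more can be done
the job is handed in; nothing more can be done
```

The black tape measure is standing in the drawer's front compartment, the drawer is shut, and I handed the job in at about 47 s of the 72 s allowed. The sign-off reports no verdict.

- **Drawing out:** I gripped the tab under the shelf edge and pulled in 2 mm steps. The force rose from about 2 N to 11 N, so the buffer was squeezed about 6 mm (limit 11 mm), with the stop at roughly 180 mm.
- **Placing:** I put the tape down on the compartment floor (14.5 N felt at contact) and let go. The picture showed it upright and touched by nothing before the drawer was shut.
- **Shutting:** I pushed with closed fingertips on the tab. It met a hard stop, rising to 26 N, where the shut position should be.
- **Last checks:** The final pictures show the drawer front shut under the shelf and the bystanders looking unmoved. The arm was clear of everything, with contact force below 1 N.

**Disagreements:**
- My estimates of how far the drawer started ajar ranged from about 3 to 11 mm depending on the view. This did not matter, because both ends of travel were found by force.
- At rest between the first pull steps the force read about -4 N, opposite to the expected pull. I put this down to drawer friction after a slight overshoot.

**Not seen:** The tape could not be seen after the drawer was shut, so its final stance rests on the picture taken before and a gentle push.

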